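# Load the next gauge on the rotary test stand

### The arm

A 7-joint arm with a two-finger parallel gripper is mounted at the origin on the work surface. World frame = base frame: x ahead of the robot, y to its left, z up, the work surface at z = 0. Lengths are in m, angles in rad, forces in N, time in s.
With the tool pointing down it reaches from about 0.425 to 0.925 m from the base axis. Payload 6.8 kg.
Tool frame: the origin (TCP) lies between the finger pads; the fingertips stand r.tcp_to_tips ahead of it and the grasp point (between the pads) is the TCP (r.tcp_to_tips is the distance from the TCP to the fingertips, in m); z points along the fingers, y is the line along which they close (so a half turn about z gives the same grasp; the last joint's range is limited). The gripper opens to 85 mm and grips with 20 to 120 N. Pads are 22 mm wide; open, the fingers measure 114 mm over their backs; the gripper's body (76 mm by 85 mm) begins 54 mm behind the grasp point. The pads swing forward as they close: fully open they stand 13 mm farther back than shut.
Start: joints at [0.994, 0.477, 0.022, 1.555, -0.011, 1.109, -0.083], TCP at [0.305, -0.602, 0.25] pointing down, gripper open.
Joint ranges: [-2.96, 2.96], [-0.34, 2.1], [-1.41, 1.46], [0.24, 2.44], [-1.37, 4.51], [0.17, 1.92], [-2.96, 2.96]. Speed limits (rad/s): [2.39, 2.39, 3.14, 3.14, 3.14, 3.14, 3.14].

### API

Orientations are given as a rotation vector (axis times angle).
In Python, from bench import r gives the robot as it stands.
- The arm moves only by the tool servo_tool, never from a script. Its argument "commands" is a list of rows, each a list of 2 entries, a list of its own where there are three numbers: the shift along the tool's x, y, z normalised to -1 to 1, where 1 is 250 mm, then the turn, a rotation vector about the tool's x, y, z normalised to -1 to 1, where 1 is 90 degrees. In form: [[[dx, dy, dz], [ax, ay, az]], ...]. A call has 1 to 20 rows; each row is the pose to reach, as a shift and turn from the pose commanded when the call began, along the tool's axes at that moment; what a row does not reach only later rows make up. A row lasts 1/10 s, in which the tool goes at most 50 mm and 8.59 degrees, less where a joint would pass 70% of its speed; a pose out of reach is approached as far as the arm can. A call with a number of a shift or a turn outside -1 to 1 is refused whole. A call with a gripper value outside its range is refused whole. "claw" is the closure, from 0 (fully open) to 1 (shut), set as the call begins (left out, the last holds). The fingers move at their own pace and stop on an object; "squeeze" is the grip in N (left out, the last holds). Time passes only in rows, so rows that repeat a pose let the fingers close. It gives the time, the measured TCP pose, the force, the opening and the grip force at its end, in the units of the state.
- r.get_obs(): the state, without advancing time (a new reading comes with each control period).
- r.grab_frame(name): name is "scene" or "top" or "wrist"; returns (picture, depth): 480x640x3 uint8, red, green, blue; 480x640 float32, m along the optical axis (not along the pixel's ray), 0 where there is no reading.
- r.camera_model(name): a dict with "fx", "fy", "cx", "cy" (pixels), "extrinsics" (4x4, takes a point from camera to world coordinates); the wrist camera has in their place "hand_eye" (4x4, takes a point from camera to tool coordinates, whose origin is the TCP and whose axes are the flange's). Camera axes: x right, y down, z forward; pixel columns grow to the right and rows downward; lengths in m; the calibration is good to about 2 mm. A picture is of the moment at which its call begins: read the wrist's pose just before it. camera_model takes no time and is no camera call.
- r.hand_in(): hands the job in; it is judged then, once.
Trained networks look in the newest picture that a camera, given by its name, has taken for a name from the list of things; names that differ only in an ending like _2 or _b are one class to them, and where a whole thing is asked for, a point or a joint stands for the part that bears it (a point fixed in the world has none). Each returns a list of dicts, best first, with "confidence" (0 to 1); they miss things now and then, are a little off and sometimes report something else, mostly with a low value. They report only what shows in the picture. A call takes as long as a camera call.
- r.boxes_of(camera, target): "uv" ([column, row] in pixels, amid what is visible of it).
- r.mark_of(camera, target): "uv" ([column, row] in pixels: a listed point, or the origin of a listed thing).
The state is a dict: "clock": time; "joints": joint angles; "qvel": joint speeds; "tau": joint torques, N m; "tcp_pos": TCP position; "orientation": TCP orientation; "contact_force": force on the tool from outside, world axes, zero at the start; "moment": the same for the moment, N m; "grip_width": finger opening in m; "gripper_force": force on a finger pad.
Only numpy, scipy, OpenCV 4.12 (cv2) and the standard library are available. Lean on these libraries where they do the work, as an engineer would, in place of code of your own. Each camera call takes 0.05 s, during which the arm holds its last target. There are 200 camera calls.

### The job

Fold the clear shield of the rotary test stand down, away from the turntable, as far as it goes, then turn the turntable by its posts until the one empty cradle has clicked into place at the shield. Lay the loose gauge gently in that cradle, dial up, with its stem between the two guides that point at the shield, and finally fold the shield up again until it stands upright. Leave the other things on the bench where they are.

Things in the scene. Friction and masses are not known exactly. Their poses are not given: they have to be found in the camera images.
- stand: green round foot of the rotary test stand (fixed, 240 mm across), origin under the turntable's axis at bench height; x axis points from there to the shield. It carries an aluminium turntable, 260 mm across, top 67 mm above the bench, with four cradles at 90 degrees, 68 mm from the axis; three hold clamped gauges that are part of the turntable (tops 111 mm above the bench), one is empty
- hub (a point): centre of the turntable's top, on its axis, 67 mm above the bench; turns with it, x axis towards the empty cradle. A spring detent holds each of the four places: it breaks away at 0.3 N m, and from beyond half way the table snaps on by itself to the next place; it turns both ways without end
- post (a point): top of one of four upright posts to push the turntable by: round, 16 mm thick, black sleeve, 54 mm high, tops 121 mm above the bench, 115 mm from the axis. This one is 45 degrees anticlockwise (from above) of the empty cradle, the others follow at 90 degrees
- cradle (a point): centre of the empty cradle's floor, 71 mm above the bench; x axis outward from the turntable's axis, z up. A recess 72 mm across, lip 8 mm high; 40 to 52 mm outward of its centre two guides 20 mm high leave a 24 mm gap for the gauge's stem. Starts near any of the three places away from the shield, or part way between two
- cradle_stem (a point): point 58 mm outward of the cradle's centre and 20 mm above its floor, midway between the guides: where the gauge's stem end belongs
- test_point (a point): fixed point where the centre of the empty cradle's floor belongs: the place at the shield, 68 mm from the turntable's axis along the stand's x axis
- shield (a joint): angle of the shield, a clear plate in a grey frame with a round steel top rail (12 mm thick), 150 mm wide, 120 mm from hinge to rail, 6 mm thick: 0 = upright, grows as it folds down away from the turntable, stop at 1.15 rad; negative = leaning towards the turntable (stop at -0.35). Stiff hinge (0.25 N m): it stays where it is left
- shield_hinge (a point): middle of the shield's hinge line, 188 mm from the turntable's axis along the stand's x axis, 60 mm above the bench; its axes are the stand's (the hinge line runs along its y)
- shield_top (a point): middle of the shield's top rail, 120 mm from the hinge line
- gauge: loose pressure gauge lying dial up on the bench beside the turntable: round dark case 64 mm across and 40 mm high with white dial, square brass stem 14 mm thick sticking out of its side; origin at the centre of the case's underside, x axis along the stem outward, z up; 0.2 to 0.4 kg
- gauge_stem (a point): point in the gauge's stem, 58 mm from the case's axis and 20 mm above its underside (the stem's end is 6 mm further)
- big_gauge: bystander: brass-cased gauge lying dial up, 100 mm across, 45 mm high, origin under its centre
- driver: bystander: screwdriver lying on the bench
- oil: bystander: small bottle, 56 mm across, 130 mm high
- spanner: bystander: spanner lying on the bench

How it is judged:
By the outcome, as a careful person would: the job done as asked, in the order asked, and still so for the second after the job is handed in, with the robot touching nothing.
It also fails if it takes over 72 s, if anything falls off the work surface, if the arm or the gripper's body presses on something with over 40 N, if the wrist force passes 120 N, or if a joint passes its speed limit or range.

## Working session

There is one attempt and no reset: what is moved stays moved. The work goes in short steps, Python scripts to look and compute and a tool call to move; the robot and the scene stay as the last step left them, time stands still between calls to the robot, and variables do not carry over. Pictures are saved under pics/ and viewed, at most 12 in all, crops included, and the job is handed in when it is done.

Besides the shell and the picture viewer there is one more tool, called as name(argument=value, ...), one argument or row to a line, values as JSON. servo_tool: Moves the arm, as the interface text tells. Scaled input: -1 to 1 covers 250 mm each way for a shift and 90 degrees each way for a turn. Its arguments: {"type":"object","properties":{"commands":{"type":"array"},"claw":{"type":"number"},"squeeze":{"type":"number"}},"required":["commands"]}

```bash
mkdir -p pics; ls; cat > h.py <<'E'
import numpy as np, cv2
from bench import r
from scipy.spatial.transform import Rotation as R
def tool():
    o=r.get_obs(); T=np.eye(4); T[:3,:3]=R.from_rotvec(o['orientation']).as_matrix(); T[:3,3]=o['tcp_pos']; return T
def ext(c):
    m=r.camera_model(c)
    return m, (m['extrinsics'] if c!='wrist' else tool()@np.array(m['hand_eye']))
def at_z(c,uv,z,E=None):
    m,E0=ext(c); E=np.array(E0 if E is None else E)
    d=E[:3,:3]@np.array([(uv[0]-m['cx'])/m['fx'],(uv[1]-m['cy'])/m['fy'],1]); o=E[:3,3]
    return o+d*(z-o[2])/d[2]
def px(c,p,E=None):
    m,E0=ext(c); q=np.linalg.inv(np.array(E0))@np.append(p,1); return np.array([m['fx']*q[0]/q[2]+m['cx'],m['fy']*q[1]/q[2]+m['cy']])
def dep(c,uv,D,k=2):
    m,E=ext(c); u,v=int(round(uv[0])),int(round(uv[1])); w=D[max(v-k,0):v+k+1,max(u-k,0):u+k+1]; w=w[w>0]
    if len(w)==0: return None
    d=np.median(w); return (np.array(E)@[(uv[0]-m['cx'])/m['fx']*d,(uv[1]-m['cy'])/m['fy']*d,d,1])[:3]
def save(n,im): cv2.imwrite('pics/'+n,im[:,:,::-1])
E
python3 - <<'E'
from h import *
np.set_printoptions(precision=3,suppress=True)
zs=dict(stand=0,hub=.067,post=.121,cradle=.071,cradle_stem=.091,shield_hinge=.06,shield_top=.18,gauge=0,gauge_stem=.02,big_gauge=0,driver=.01,oil=0,spanner=0)
for c in ['top','scene']:
    im,D=r.grab_frame(c); save(c+'0.png',im)
    print(c,np.array(r.camera_model(c)['extrinsics'])[:3].round(3).tolist())
    for n,z in zs.items():
        for d in r.mark_of(c,n)[:4 if n=='post' else 2]:
            print(n,np.array(d['uv']).round(),round(d['confidence'],2),at_z(c,d['uv'],z)[:2], dep(c,d['uv'],D))
o=r.get_obs();print(o['clock'],o['tcp_pos'],o['orientation'],r.tcp_to_tips)
E
```

```text
pics
top [[0.015, -0.983, 0.182, 0.363], [-1.0, -0.016, -0.007, 0.023], [0.01, -0.182, -0.983, 1.194]]
stand [296. 245.] 0.58 [0.553 0.043] [0.54  0.041 0.08 ]
hub [301. 241.] 0.77 [0.55  0.032] [0.548 0.032 0.079]
hub [120. 208.] 0.24 [0.615 0.412] [0.628 0.433 0.007]
post [359. 235.] 0.75 [ 0.555 -0.083] [ 0.564 -0.088  0.067]
post [343. 286.] 0.71 [ 0.453 -0.052] [ 0.458 -0.056  0.063]
cradle [321. 267.] 0.97 [ 0.497 -0.01 ] [ 0.497 -0.01   0.071]
cradle_stem [343. 284.] 0.8 [ 0.461 -0.054] [ 0.463 -0.056  0.066]
cradle_stem [121. 211.] 0.44 [0.603 0.401] [0.622 0.429 0.007]
shield_hinge [206. 244.] 0.71 [0.542 0.23 ] [0.537 0.225 0.089]
shield_top [196. 236.] 0.83 [0.537 0.227] [0.537 0.226 0.183]
shield_top [360. 234.] 0.62 [ 0.547 -0.08 ] [ 0.567 -0.091  0.066]
gauge [479. 249.] 0.78 [ 0.551 -0.36 ] [ 0.545 -0.346  0.041]
gauge_stem [461. 230.] 0.98 [ 0.589 -0.316] [ 0.592 -0.321  0.002]
gauge_stem [360. 235.] 0.55 [ 0.573 -0.095] [ 0.565 -0.09   0.066]
big_gauge [440. 175.] 0.7 [ 0.717 -0.278] [ 0.703 -0.266  0.046]
big_gauge [209. 243.] 0.62 [0.554 0.234] [0.543 0.221 0.072]

[... 544 characters left out ...]
.436 0.388 0.024]
cradle_stem [324. 226.] 0.83 [ 0.46  -0.056] [ 0.363 -0.162  0.005]
shield_hinge [390. 312.] 0.58 [0.549 0.237] [0.513 0.211 0.022]
shield_top [396. 258.] 0.98 [0.537 0.229] [0.543 0.234 0.185]
gauge [230. 224.] 0.81 [ 0.553 -0.357] [ 0.572 -0.323  0.022]
gauge [324. 244.] 0.7 [ 0.421 -0.099] [ 0.496 -0.018  0.072]
gauge_stem [228. 226.] 0.64 [ 0.579 -0.32 ] [ 0.582 -0.314  0.024]
big_gauge [197. 258.] 0.65 [ 0.709 -0.267] [ 0.728 -0.225  0.031]
driver [310. 223.] 0.67 [ 0.387 -0.197] [ 0.377 -0.209  0.001]
oil [483. 341.] 0.97 [0.419 0.378] [0.438 0.386 0.019]
spanner [442. 422.] 0.92 [0.638 0.435] [0.644 0.438 0.009]
1.4 [ 0.305 -0.602  0.25 ] [-3.056 -0.73  -0.   ] 0.019
```

View pics/top0.png

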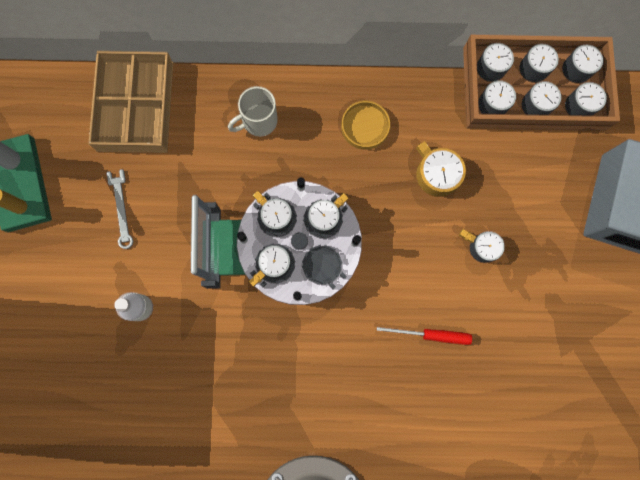

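View pics/scene0.png

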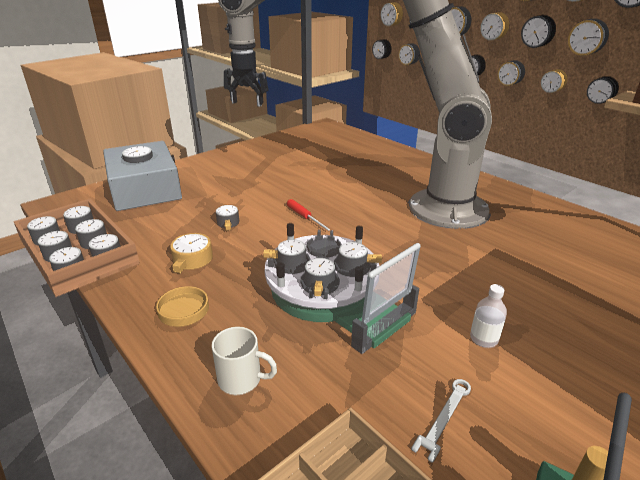

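The top view shows the turntable centred at about (300,241), with the shield on its left (+y) and its rail near column 195. The empty cradle is at (323,265), roughly 127° from the shield, and the loose gauge is at (487,247). Next I refine these from depth.

```bash
cat >> h.py <<'E'
def cloud(c,D):
    m,E=ext(c); v,u=np.nonzero(D>0); d=D[v,u]
    P=np.stack([(u-m['cx'])/m['fx']*d,(v-m['cy'])/m['fy']*d,d,np.ones_like(d)])
    return (np.array(E)@P)[:3].T,u,v
def sel(P,lo,hi): return P[np.all((P>lo)&(P<hi),axis=1)]
E
python3 - <<'E'
from h import *
np.set_printoptions(precision=4,suppress=True)
print([a for a in dir(r) if not a.startswith('_')])
for c in ['top','scene']:
    im,D=r.grab_frame(c); P,u,v=cloud(c,D)
    print(c,'bench z',np.median(sel(P,[.4,-.3,-.02],[.5,-.2,.02])[:,2]))
    t=sel(P,[.4,-.12,.114],[.7,.17,.13]); t=t[np.linalg.norm(t[:,:2]-[.548,.032],axis=1)>.09]
    ang=np.arctan2(t[:,1]-.032,t[:,0]-.548); 
    C=[]
    for a in np.deg2rad([-96,-6,84,174]):
        k=np.abs((ang-a+np.pi)%(2*np.pi)-np.pi)<.3
        if k.sum()>2: C.append((t[k].min(0)+t[k].max(0))/2); print('post',k.sum(),C[-1])
    if len(C)==4: print('hub',np.mean(C,0))
    d=sel(P,[.38,-.12,.06],[.72,.18,.074])
    if c=='top':
        h=cv2.convexHull(d[:,:2].astype(np.float32)); print('disc',cv2.minEnclosingCircle(h),cv2.fitEllipse(h))
    s=sel(P,[.42,.17,.165],[.66,.30,.2]); print('rail n',len(s),s.mean(0),s.min(0),s.max(0)); 
    q=np.polyfit(s[:,0],s[:,1],1); print('rail slope deg',np.degrees(np.arctan(q[0])))
    g=sel(P,[.48,-.42,.033],[.62,-.28,.05]); print('gauge',len(g),cv2.minEnclosingCircle(g[:,:2].astype(np.float32)),np.median(g[:,2]))
    g=sel(P,[.48,-.42,.018],[.65,-.25,.030]);k=np.linalg.norm(g[:,:2]-[.548,-.350],axis=1)>.038; g=g[k];print('stem',len(g), g.mean(0) if len(g) else 0)
E
```

```text
['Unreachable', 'boxes_of', 'camera_model', 'get_obs', 'grab_frame', 'hand_in', 'mark_of', 'tcp_to_tips']
top bench z -0.00019363294504759487
post 57 [ 0.5477 -0.0779  0.1201]
post 60 [0.6638 0.0349 0.1196]
post 59 [0.5509 0.1509 0.1206]
post 58 [0.4351 0.0376 0.1201]
hub [0.5494 0.0364 0.1201]
disc ((0.549802303314209, 0.036330047994852066), 0.12999863922595978) ((0.5494384765625, 0.03630047291517258), (0.2581883370876312, 0.2586972117424011), 153.98191833496094)
rail n 522 [0.5376 0.23   0.1836] [0.4667 0.2221 0.165 ] [0.6161 0.2383 0.1906]
rail slope deg 2.312164123024759
gauge 702 ((0.5558510422706604, -0.3601301312446594), 0.04128846898674965) 0.04098386628384321
stem 46 [ 0.5802 -0.3192  0.0254]
scene bench z 0.0005712503253445522
post 37 [ 0.5495 -0.0778  0.1193]
post 52 [0.6653 0.036  0.1191]
post 56 [0.5523 0.1528 0.1193]
post 39 [0.4373 0.04   0.1192]
hub [0.5511 0.0378 0.1192]
rail n 538 [0.5509 0.2338 0.1799] [0.4683 0.225  0.165 ] [0.6191 0.2411 0.1887]
rail slope deg 2.0669366826003013
gauge 241 ((0.5535968542098999, -0.36792370676994324), 0.03479813039302826) 0.041241908949916195
stem 37 [ 0.5822 -0.3289  0.0248]
```

```bash
cat >> h.py <<'E'
HUB=np.array([.5500,.0370]); A0=np.deg2rad(92.2); S=np.array([np.cos(A0),np.sin(A0)]); TT=np.array([np.sin(A0),-np.cos(A0)])
def W(s,z,t=0): return np.append(HUB+S*s+TT*t,z)
def Ry(deg):  # tool down, tool y at azimuth deg
    a=np.deg2rad(deg); y=np.array([np.cos(a),np.sin(a),0]); z=np.array([0,0,-1.]); return np.stack([np.cross(y,z),y,z],1)
def rows(L,T0=None):
    """L: list of (pos, R3x3) -> normalised rows from the current pose"""
    T=tool() if T0 is None else T0; out=[]
    for p,Q in L:
        d=T[:3,:3].T@(p-T[:3,3])/.25; a=R.from_matrix(T[:3,:3].T@Q).as_rotvec()/(np.pi/2)
        out.append([[round(x,3)+0. for x in d.tolist()],[round(x,3)+0. for x in a.tolist()]])
    for o in out: print(o)
E
python3 - <<'E'
from h import *
Q0=tool()[:3,:3]; y=np.degrees(np.arctan2(Q0[1,1],Q0[0,1])); print('y az',y)
p0=tool()[:3,3]
A=W(.15,.25)
print(A); rows([(p0+(A-p0)*.3,Ry(y+80)),(A,Ry(92.2))])
T=np.eye(4);T[:3,:3]=Ry(92.2);T[:3,3]=A
print('shield');L=[(W(.15,.164),Ry(92.2))]
for th in [0,.15,.3,.45,.6,.75,.9,1.05,1.15,1.2]:
    d=.085; L.append((W(.188+d*np.sin(th)-.003*np.cos(th)-.0145,.06+d*np.cos(th)+.003*np.sin(th)+.019),Ry(92.2)))
rows(L,T)
E
```

```text
y az -63.138815880295006
[0.54424183 0.18688944 0.25      ]
[[0.684, -0.715, 0.0], [0.0, 0.0, -0.889]]
[[2.28, -2.383, 0.001], [0.0, 0.0, -1.726]]
shield
[[0.0, 0.0, 0.344], [0.0, 0.0, 0.0]]
[[0.0, 0.082, 0.344], [0.0, 0.0, 0.0]]
[[0.0, 0.133, 0.346], [0.0, 0.0, 0.0]]
[[0.0, 0.183, 0.356], [0.0, 0.0, 0.0]]
[[0.0, 0.231, 0.373], [0.0, 0.0, 0.0]]
[[0.0, 0.276, 0.397], [0.0, 0.0, 0.0]]
[[0.0, 0.317, 0.427], [0.0, 0.0, 0.0]]
[[0.0, 0.353, 0.463], [0.0, 0.0, 0.0]]
[[0.0, 0.383, 0.504], [0.0, 0.0, 0.0]]
[[0.0, 0.399, 0.534], [0.0, 0.0, 0.0]]
[[0.0, 0.407, 0.55], [0.0, 0.0, 0.0]]
```

servo_tool(
  commands=[
    [[0.98, -1.0, 0], [0, 0, -0.95]],
    [[0.98, -1.0, 0], [0, 0, -0.95]],
    [[0.98, -1.0, 0], [0, 0, -0.95]],
    [[0.98, -1.0, 0], [0, 0, -0.95]],
    [[0.98, -1.0, 0], [0, 0, -0.95]],
    [[0.98, -1.0, 0], [0, 0, -0.95]],
    [[0.98, -1.0, 0], [0, 0, -0.95]],
    [[0.98, -1.0, 0], [0, 0, -0.95]],
    [[0.98, -1.0, 0], [0, 0, -0.95]],
    [[0.98, -1.0, 0], [0, 0, -0.95]],
  ],
  claw=1,
  squeeze=30,
)

```text
clock: 2.5
tcp_pos: [0.4108, -0.2681, 0.2506]
orientation: [1.739, 2.616, -0.0]
contact_force: [0.1, -0.4, -0.3]
grip_width: 0.0003
gripper_force: 0.0
```

```bash
python3 - <<'E'
from h import *
rows([(W(.15,.25),Ry(92.2))]); print(tool()[:3,3],r.get_obs()['joints'])
E
```

```text
[[1.471, 1.196, 0.002], [0.0, 0.0, -0.771]]
[ 0.41082318 -0.26805766  0.25059085] [ 0.78898721  0.19788174 -0.38196248  1.96464993  0.08786521  0.99420392
  0.76323358]
```

servo_tool(
  commands=[
    [[1.0, 0.81, 0], [0, 0, -0.77]],
    [[1.0, 0.81, 0], [0, 0, -0.77]],
    [[1.0, 0.81, 0], [0, 0, -0.77]],
    [[1.0, 0.81, 0], [0, 0, -0.77]],
    [[1.0, 0.81, 0], [0, 0, -0.77]],
    [[1.0, 0.81, 0], [0, 0, -0.77]],
    [[1.0, 0.81, 0], [0, 0, -0.77]],
    [[1.0, 0.81, 0], [0, 0, -0.77]],
    [[1.0, 0.81, 0], [0, 0, -0.77]],
  ],
)

```text
clock: 3.4
tcp_pos: [0.5029, 0.0406, 0.2503]
orientation: [-0.051, 3.141, 0.001]
contact_force: [-0.2, -0.8, 0.4]
grip_width: -0.0001
gripper_force: 0.0
```

```bash
python3 - <<'E'
from h import *
rows([(W(.15,.25),Ry(92.2)),(W(.15,.164),Ry(92.2))]); print(tool()[:3,3],r.get_obs()['joints'])
E
```

```text
[[-0.184, 0.58, 0.002], [0.0, 0.0, -0.004]]
[[-0.184, 0.579, 0.346], [0.0, 0.0, -0.004]]
[0.50288587 0.04059144 0.25032332] [ 0.44094712  0.28030723 -0.7555139   1.91659282  0.22279953  1.02941053
  1.19222474]
```

servo_tool(
  commands=[
    [[-0.184, 0.58, 0.0], [0, 0, -0.004]],
    [[-0.184, 0.58, 0.0], [0, 0, -0.004]],
    [[-0.184, 0.58, 0.1], [0, 0, -0.004]],
    [[-0.184, 0.58, 0.346], [0, 0, -0.004]],
    [[-0.184, 0.58, 0.346], [0, 0, -0.004]],
    [[-0.184, 0.62, 0.346], [0, 0, -0.004]],
    [[-0.184, 0.66, 0.346], [0, 0, -0.004]],
    [[-0.184, 0.713, 0.348], [0, 0, -0.004]],
    [[-0.184, 0.763, 0.358], [0, 0, -0.004]],
    [[-0.184, 0.811, 0.375], [0, 0, -0.004]],
    [[-0.184, 0.856, 0.4], [0, 0, -0.004]],
    [[-0.184, 0.897, 0.43], [0, 0, -0.004]],
    [[-0.184, 0.933, 0.466], [0, 0, -0.004]],
    [[-0.184, 0.963, 0.507], [0, 0, -0.004]],
    [[-0.184, 0.979, 0.537], [0, 0, -0.004]],
    [[-0.184, 0.983, 0.547], [0, 0, -0.004]],
    [[-0.184, 0.983, 0.547], [0, 0, -0.004]],
  ],
)

```text
clock: 5.1
tcp_pos: [0.5409, 0.287, 0.1131]
orientation: [0.056, -3.14, 0.0]
contact_force: [-0.9, -0.0, 1.1]
grip_width: -0.0
gripper_force: 0.3
```

```bash
python3 - <<'E'
from h import *
T=tool();print((T[:2,3]-HUB)@S,(T[:2,3]-HUB)@TT,T[2,3])
im,D=r.grab_frame('scene');save('s1.png',im[150:400,200:560])
P,u,v=cloud('scene',D); s=(P[:,:2]-HUB)@S; t=(P[:,:2]-HUB)@TT
for tl in [-.055,.055]:
    k=(s>.2)&(s<.33)&(abs(t-tl)<.02)&(P[:,2]>.04)
    print(k.sum()); 
    for a in np.arange(.2,.33,.01):
        kk=k&(abs(s-a)<.005)
        if kk.sum(): print(round(a,2),np.percentile(P[kk,2],[10,50,90]).round(4),kk.sum())
E
```

```text
0.25019200941524417 0.0005547043941471472 0.1130601847427651
707
0.2 [0.115  0.5254 0.5286] 72
0.21 [0.5136 0.519  0.5231] 105
0.22 [0.5039 0.5092 0.5143] 79
0.23 [0.4931 0.4991 0.504 ] 53
0.24 [0.4871 0.4901 0.4937] 35
0.25 [0.0897 0.4877 0.4898] 51
0.26 [0.0932 0.0962 0.4868] 78
0.27 [0.097  0.1002 0.4792] 63
0.28 [0.1018 0.1041 0.107 ] 55
0.29 [0.106  0.1094 0.1152] 39
0.3 [0.1101 0.1138 0.1162] 77
3892
0.2 [0.0683 0.0697 0.071 ] 38
0.21 [0.0702 0.0737 0.4359] 78
0.22 [0.076  0.4133 0.4558] 205
0.23 [0.0818 0.4069 0.4677] 340
0.24 [0.2263 0.3496 0.4605] 658
0.25 [0.2324 0.3557 0.4549] 797
0.26 [0.2398 0.3665 0.4467] 953
0.27 [0.1011 0.4144 0.4391] 568
0.28 [0.1017 0.105  0.4252] 90
0.29 [0.1053 0.1087 0.1153] 52
0.3 [0.1097 0.1141 0.1162] 113
```

View pics/s1.png

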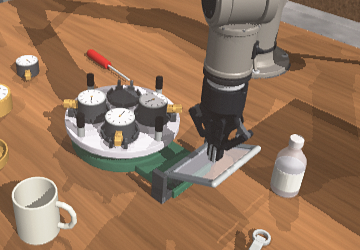

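The shield lies at about 66° with its rail near s=0.298, z=0.11, which is close to the stop. I press slightly further to confirm it's on the stop.

servo_tool(
  commands=[
    [[0, 0, 0.016], [0, 0, 0]],
    [[0, 0, 0.032], [0, 0, 0]],
    [[0, 0, 0.032], [0, 0, 0]],
  ],
)

```text
clock: 5.45
tcp_pos: [0.5416, 0.2874, 0.1113]
orientation: [-0.055, 3.139, -0.003]
contact_force: [-15.6, -11.8, 49.5]
grip_width: -0.0
gripper_force: 24.9
```

```bash
python3 - <<'E'
from h import *
T=tool();print((T[:2,3]-HUB)@S,(T[:2,3]-HUB)@TT,T[2,3])
# post at az -0.85
def post(az,z,ro=.115): a=np.deg2rad(az); return np.append(HUB+ro*np.array([np.cos(a),np.sin(a)]),z)
p=T[:3,3]; print(p)
rows([(np.append(p[:2],.20),T[:3,:3]),(post(-.85,.2),Ry(89.15)),(post(-.85,.124),Ry(89.15))])
E
```

```text
0.25049792026634826 0.0012046400705760566 0.11130653552129893
[0.54158769 0.28735953 0.11130654]
[[-0.001, -0.001, -0.355], [0.0, 0.0, 0.0]]
[[-0.459, -1.026, -0.352], [-0.001, 0.001, 0.032]]
[[-0.458, -1.025, -0.048], [-0.001, 0.001, 0.032]]
```

servo_tool(
  commands=[
    [[0, 0, -0.2], [0, 0, 0]],
    [[0, 0, -0.38], [0, 0, 0]],
    [[-0.1, -0.2, -0.38], [0, 0, 0.03]],
    [[-0.457, -1.0, -0.38], [0, 0, 0.03]],
    [[-0.457, -1.0, -0.38], [0, 0, 0.03]],
    [[-0.457, -1.0, -0.38], [0, 0, 0.03]],
    [[-0.457, -1.0, -0.38], [0, 0, 0.03]],
    [[-0.457, -1.0, -0.38], [0, 0, 0.03]],
    [[-0.457, -1.0, -0.38], [0, 0, 0.03]],
    [[-0.457, -1.0, -0.38], [0, 0, 0.03]],
  ],
  claw=0.65,
)

```text
clock: 6.45
tcp_pos: [0.6641, 0.0402, 0.1997]
orientation: [-0.021, -3.14, -0.0]
contact_force: [-0.7, 1.0, -0.2]
grip_width: 0.03
gripper_force: 0.0
```

```bash
python3 - <<'E'
from h import *
def post(az,z,ro=.115): a=np.deg2rad(az); return np.append(HUB+ro*np.array([np.cos(a),np.sin(a)]),z)
p=tool()[:3,3]; o=r.get_obs(); print(p,o['contact_force'],o['joints'])
im,D=r.grab_frame('wrist'); save('w1.png',im)
print([ (d['uv'],d['confidence'],at_z('wrist',d['uv'],.121)) for d in r.mark_of('wrist','post')[:3]])
im,D=r.grab_frame('scene'); P,u,v=cloud('scene',D); k=((P[:,:2]-HUB)@S>.26)&((P[:,:2]-HUB)@S<.32)&(abs((P[:,:2]-HUB)@TT)<.07)&(P[:,2]>.05)&(P[:,2]<.2); print('rail',P[k,2].max())
c,D=r.grab_frame('top'); P,u,v=cloud('top',D); t=sel(P,[.4,-.12,.114],[.7,.17,.13]); rr=np.linalg.norm(t[:,:2]-HUB,axis=1); t=t[(rr>.1)&(rr<.13)]; print('post az',sorted(np.degrees(np.arctan2(t[:,1]-HUB[1],t[:,0]-HUB[0])).round())[::8])
rows([(post(-.85,.2),Ry(89.15)),(post(-.85,.12),Ry(89.15))])
T=np.eye(4);T[:3,:3]=Ry(89.15);T[:3,3]=post(-.85,.12)
print('arc');rows([(post(-.85-a,.12),Ry(89.15-a)) for a in np.arange(7,85,7)],T)
E
```

```text
[0.66414383 0.0401903  0.19971912] [-0.65826081  0.98560562 -0.16993951] [ 0.30187591  0.59598665 -0.66465144  1.59159528  0.39938973  1.09523515
  1.09243056]
[([75.1, 46.1], 0.74, array([ 0.55009992, -0.07630023,  0.121     ]))]
rail 0.11787003095238424
post az [np.float64(-179.0), np.float64(-178.0), np.float64(-177.0), np.float64(-4.0), np.float64(-2.0), np.float64(-1.0), np.float64(-0.0), np.float64(1.0), np.float64(2.0), np.float64(87.0), np.float64(88.0), np.float64(89.0), np.float64(90.0), np.float64(90.0), np.float64(92.0), np.float64(93.0), np.float64(176.0), np.float64(178.0), np.float64(179.0), np.float64(180.0)]
[[-0.004, -0.03, 0.002], [0.0, 0.0, 0.004]]
[[-0.004, -0.031, 0.322], [0.0, 0.0, 0.004]]
arc
[[0.003, -0.056, 0.0], [0.0, 0.0, 0.078]]
[[0.014, -0.111, 0.0], [0.0, 0.0, 0.156]]
[[0.031, -0.165, 0.0], [0.0, 0.0, 0.233]]
[[0.054, -0.216, 0.0], [0.0, 0.0, 0.311]]
[[0.083, -0.264, 0.0], [0.0, 0.0, 0.389]]
[[0.118, -0.308, 0.0], [0.0, 0.0, 0.467]]
[[0.158, -0.347, 0.0], [0.0, 0.0, 0.544]]
[[0.203, -0.381, 0.0], [0.0, 0.0, 0.622]]
[[0.251, -0.41, 0.0], [0.0, 0.0, 0.7]]
[[0.303, -0.432, 0.0], [0.0, 0.0, 0.778]]
[[0.357, -0.448, 0.0], [0.0, 0.0, 0.856]]
[[0.412, -0.457, 0.0], [0.0, 0.0, 0.933]]
```

View pics/w1.png

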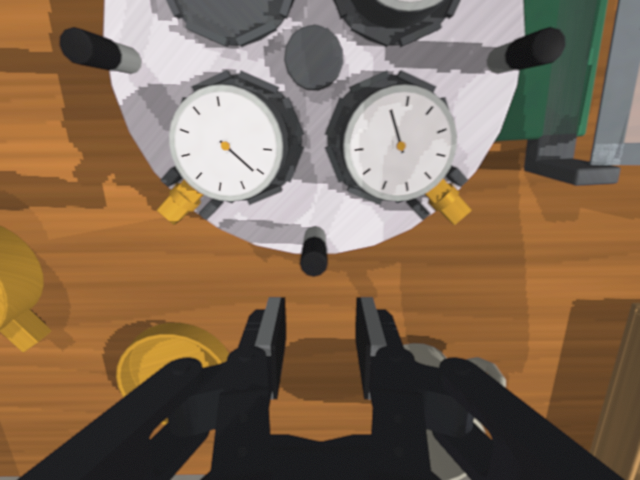

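servo_tool(
  commands=[
    [[-0.004, -0.031, 0.1], [0, 0, 0.004]],
    [[-0.004, -0.031, 0.25], [0, 0, 0.004]],
    [[-0.004, -0.031, 0.322], [0, 0, 0.004]],
    [[-0.004, -0.031, 0.322], [0, 0, 0.004]],
    [[-0.001, -0.087, 0.322], [0, 0, 0.082]],
    [[0.01, -0.142, 0.322], [0, 0, 0.16]],
    [[0.027, -0.196, 0.322], [0, 0, 0.237]],
    [[0.05, -0.247, 0.322], [0, 0, 0.315]],
    [[0.079, -0.295, 0.322], [0, 0, 0.393]],
    [[0.114, -0.339, 0.322], [0, 0, 0.471]],
    [[0.154, -0.378, 0.322], [0, 0, 0.548]],
    [[0.199, -0.412, 0.322], [0, 0, 0.626]],
    [[0.247, -0.441, 0.322], [0, 0, 0.704]],
    [[0.299, -0.463, 0.322], [0, 0, 0.782]],
    [[0.353, -0.479, 0.322], [0, 0, 0.86]],
    [[0.408, -0.488, 0.322], [0, 0, 0.937]],
    [[0.408, -0.488, 0.322], [0, 0, 0.937]],
  ],
)

```text
clock: 8.35
tcp_pos: [0.5611, -0.0793, 0.1218]
orientation: [2.122, 2.315, 0.001]
contact_force: [-0.7, 0.9, -0.2]
grip_width: 0.03
gripper_force: 0.0
```

```bash
cat >> h.py <<'E'
def post(az,z,ro=.115): a=np.deg2rad(az); return np.append(HUB+ro*np.array([np.cos(a),np.sin(a)]),z)
def postaz():
    c,D=r.grab_frame('top'); P,u,v=cloud('top',D); t=sel(P,[.4,-.12,.114],[.7,.17,.126]); d=t[:,:2]-HUB; rr=np.linalg.norm(d,axis=1); d=d[(rr>.1)&(rr<.13)]
    a=np.degrees(np.arctan2(d[:,1],d[:,0])); c=np.exp(4j*np.deg2rad(a)).mean(); print('posts',np.unique(a.round(-1),return_counts=True),'mod90',np.degrees(np.angle(c))/4%90)
E
python3 - <<'E'
from h import *
o=r.get_obs();p=tool()[:3,3]; d=p[:2]-HUB;print(np.degrees(np.arctan2(d[1],d[0])),np.linalg.norm(d),p[2],o['joints'])
postaz()
rows([(post(-84.85-a,.12),Ry(5.15-a)) for a in np.arange(6,49,6)])
E
```

```text
-84.53089666263236 0.11678726395775252 0.12177406863603744 [ 0.26459096  0.47388842 -0.29879657  1.91281983  0.19252127  0.78074068
 -0.05340472]
posts (array([-180., -170., -100.,    0.,   10.,   90.,  100.]), array([ 5, 54,  4,  9, 47,  3, 57])) mod90 7.578057129545725
[[0.009, -0.054, 0.007], [0.001, 0.0, 0.067]]
[[0.017, -0.101, 0.007], [0.001, 0.0, 0.134]]
[[0.029, -0.148, 0.006], [0.001, 0.0, 0.2]]
[[0.047, -0.193, 0.006], [0.001, 0.0, 0.267]]
[[0.069, -0.235, 0.006], [0.001, 0.0, 0.334]]
[[0.095, -0.276, 0.006], [0.001, 0.0, 0.4]]
[[0.125, -0.313, 0.006], [0.001, 0.0, 0.467]]
[[0.159, -0.347, 0.006], [0.001, 0.0, 0.534]]
```

servo_tool(
  commands=[
    [[0.009, -0.054, 0], [0, 0, 0.067]],
    [[0.017, -0.101, 0], [0, 0, 0.134]],
    [[0.029, -0.148, 0], [0, 0, 0.2]],
    [[0.047, -0.193, 0], [0, 0, 0.267]],
    [[0.069, -0.235, 0], [0, 0, 0.334]],
    [[0.095, -0.276, 0], [0, 0, 0.4]],
    [[0.125, -0.313, 0], [0, 0, 0.467]],
    [[0.159, -0.347, 0], [0, 0, 0.534]],
    [[0.159, -0.347, 0], [0, 0, 0.534]],
    [[0.159, -0.347, 0], [0, 0, 0.534]],
    [[0.159, -0.347, 0], [0, 0, 0.534]],
  ],
)

```text
clock: 9.5
tcp_pos: [0.4724, -0.0479, 0.1204]
orientation: [2.879, 1.255, 0.002]
contact_force: [0.1, -0.1, -0.0]
grip_width: 0.0297
gripper_force: 0.0
```

```bash
python3 - <<'E'
from h import *
o=r.get_obs();p=tool()[:3,3]; d=p[:2]-HUB;print(np.degrees(np.arctan2(d[1],d[0])),np.linalg.norm(d),p[2],o['joints'],o['contact_force'])
postaz()
E
```

```text
-132.45800232629443 0.11501838963973789 0.12038693246051765 [ 0.07973663  0.33739198 -0.12997917  2.1318832   0.06869465  0.67506039
 -0.84518307] [ 0.0946355  -0.12209172 -0.02723366]
posts (array([-50., -40.,  40.,  50., 130., 140.]), array([16, 41,  8, 48,  7, 56])) mod90 47.3053787862543
```

The posts sit at 47.3° mod 90 against an expected 47.2°, so the cradle has clicked in at the shield. Next I rise and look at the gauge.

```bash
python3 - <<'E'
from h import *
p=tool()[:3,3]; rows([(np.append(p[:2],.2),tool()[:3,:3]),(np.array([.505,-.42,.25]),Ry(-42))])
E
```

```text
[[0.0, 0.0, -0.319], [0.0, 0.0, 0.0]]
[[-1.0, 1.11, -0.519], [0.0, 0.0, -0.01]]
```

servo_tool(
  commands=[
    [[0, 0, -0.2], [0, 0, 0]],
    [[0, 0, -0.38], [0, 0, 0]],
    [[-0.2, 0.2, -0.519], [0, 0, 0]],
    [[-0.92, 1.0, -0.519], [0, 0, 0]],
    [[-0.92, 1.0, -0.519], [0, 0, 0]],
    [[-0.92, 1.0, -0.519], [0, 0, 0]],
    [[-0.92, 1.0, -0.519], [0, 0, 0]],
    [[-0.92, 1.0, -0.519], [0, 0, 0]],
    [[-0.92, 1.0, -0.519], [0, 0, 0]],
    [[-0.92, 1.0, -0.519], [0, 0, 0]],
    [[-0.92, 1.0, -0.519], [0, 0, 0]],
  ],
  claw=0,
)

```text
clock: 10.65
tcp_pos: [0.4963, -0.388, 0.2492]
orientation: [-2.882, -1.248, 0.001]
contact_force: [0.1, 0.3, 0.8]
grip_width: 0.0853
gripper_force: 0.0
```

```bash
python3 - <<'E'
from h import *
np.set_printoptions(precision=4,suppress=True)
print(tool()[:3,3])
im,D=r.grab_frame('wrist'); save('w2.png',im)
for n,z in [('gauge',0),('gauge_stem',.02)]:
    print(n,[(d['uv'],round(d['confidence'],2),at_z('wrist',d['uv'],z)) for d in r.mark_of('wrist',n)[:2]])
P,u,v=cloud('wrist',D)
g=sel(P,[.45,-.45,.034],[.66,-.27,.05]); (x,y),ra=cv2.minEnclosingCircle(g[:,:2].astype(np.float32)); print('case',len(g),x,y,ra,np.median(g[:,2]))
k=sel(P,[.45,-.45,.020],[.66,-.25,.032]); k=k[np.linalg.norm(k[:,:2]-[x,y],axis=1)>.04]; m=k.mean(0); print('stem',len(k),m,np.degrees(np.arctan2(m[1]-y,m[0]-x)), np.linalg.norm(m[:2]-[x,y]))
E
```

```text
[ 0.4963 -0.388   0.2492]
gauge [([348.3, 148.5], 0.66, array([ 0.5518, -0.3679,  0.    ]))]
gauge_stem [([335.7, 81.6], 0.8, array([ 0.5819, -0.3149,  0.02  ]))]
case 4239 0.5539435744285583 -0.3648112118244171 0.031896062195301056 0.042365700275247276
stem 530 [ 0.5801 -0.3203  0.0282] 59.601472479945706 0.05164309233419217
```

View pics/w2.png

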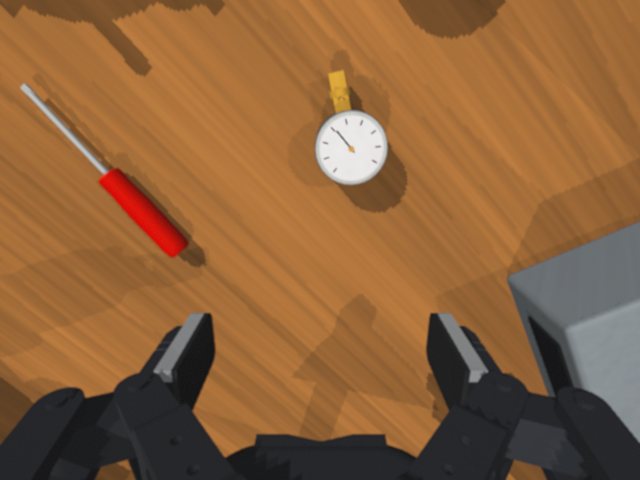

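The case is at (351,147) in the wrist view, which gives (0.554, -0.365) with radius 32 mm (as specified). The stem points to about 60°. Next is the approach.

```bash
python3 - <<'E'
from h import *
c=[.554,-.3648]; rows([(np.array(c+[.12]),Ry(-30)),(np.array(c+[.025]),Ry(-30))])
E
```

```text
[[0.213, 0.112, 0.518], [0.0, 0.0, -0.144]]
[[0.213, 0.112, 0.898], [0.0, 0.0, -0.144]]
```

servo_tool(
  commands=[
    [[0.213, 0.112, 0.518], [0, 0, -0.144]],
    [[0.213, 0.112, 0.518], [0, 0, -0.144]],
    [[0.213, 0.112, 0.518], [0, 0, -0.144]],
    [[0.213, 0.112, 0.518], [0, 0, -0.144]],
    [[0.213, 0.112, 0.518], [0, 0, -0.144]],
    [[0.213, 0.112, 0.65], [0, 0, -0.144]],
    [[0.213, 0.112, 0.75], [0, 0, -0.144]],
    [[0.213, 0.112, 0.85], [0, 0, -0.144]],
    [[0.213, 0.112, 0.898], [0, 0, -0.144]],
    [[0.213, 0.112, 0.898], [0, 0, -0.144]],
  ],
)

```text
clock: 11.8
tcp_pos: [0.5532, -0.3673, 0.0259]
orientation: [2.723, 1.567, -0.001]
contact_force: [0.1, 0.2, 0.2]
grip_width: 0.0857
gripper_force: 0.0
```

```bash
python3 - <<'E'
from h import *
c=[.554,-.3648]; print(tool()[:3,3]); rows([(np.array(c+[.025]),Ry(-30))])
E
```

```text
[ 0.55316499 -0.36728242  0.02592243]
[[0.01, -0.002, 0.004], [0.0, 0.0, -0.002]]
```

servo_tool(
  commands=[
    [[0.009, -0.002, 0.003], [0, 0, 0]],
    [[0.009, -0.002, 0.003], [0, 0, 0]],
    [[0.009, -0.002, 0.003], [0, 0, 0]],
    [[0.009, -0.002, 0.003], [0, 0, 0]],
    [[0.009, -0.002, 0.003], [0, 0, 0]],
    [[0.009, -0.002, 0.003], [0, 0, 0]],
    [[0.009, -0.002, 0.003], [0, 0, 0]],
  ],
  claw=1,
  squeeze=40,
)

```text
clock: 12.5
tcp_pos: [0.5553, -0.3648, 0.0269]
orientation: [2.721, 1.567, 0.002]
contact_force: [-1.3, 1.3, 6.4]
grip_width: 0.0628
gripper_force: 44.0
```

```bash
python3 - <<'E'
from h import *
T=tool(); print(T[:3,3],r.get_obs()['gripper_force'])
rows([(np.append(T[:2,3],.2),T[:3,:3])])
E
```

```text
[ 0.55532095 -0.36480525  0.02688071] 43.98162245750427
[[0.0, 0.002, -0.692], [0.0, 0.0, 0.0]]
```

servo_tool(
  commands=[
    [[0, 0, -0.1], [0, 0, 0]],
    [[0, 0, -0.25], [0, 0, 0]],
    [[0, 0, -0.45], [0, 0, 0]],
    [[0, 0, -0.692], [0, 0, 0]],
    [[0, 0, -0.692], [0, 0, 0]],
    [[0, 0, -0.692], [0, 0, 0]],
  ],
)

```text
clock: 13.1
tcp_pos: [0.5556, -0.3653, 0.2009]
orientation: [2.718, 1.566, 0.005]
contact_force: [-0.6, 0.2, -4.1]
grip_width: 0.0627
gripper_force: 46.4
```

```bash
python3 - <<'E'
from h import *
np.set_printoptions(precision=4,suppress=True)
T=tool(); print(T[:3,3],r.get_obs()['grip_width'])
im,D=r.grab_frame('wrist'); save('w3.png',im)
for n,z in [('gauge',T[2,3]-.026),('gauge_stem',T[2,3]-.006)]:
    for d in r.mark_of('wrist',n)[:2]:
        p=at_z('wrist',d['uv'],z); print(n,d['uv'],round(d['confidence'],2),'tool',T[:3,:3].T@(p-T[:3,3]))
P,u,v=cloud('wrist',D); q=(P-T[:3,3])@T[:3,:3]
k=(abs(q[:,1])<.015)&(q[:,0]>-.06)&(q[:,0]<.1)&(q[:,2]<.04)&(q[:,2]>-.06)
for a in np.arange(-.04,.08,.005):
    kk=k&(abs(q[:,0]-a)<.0025)
    if kk.sum(): print(round(a,3),np.median(q[kk,2]).round(4),q[kk,1].min().round(4),q[kk,1].max().round(4),kk.sum())
rows([(W(.068,.2),Ry(2.2))])
E
```

```text
[ 0.5556 -0.3653  0.2009] 0.06271625085256255
gauge [318.2, 317.8] 0.65 tool [-0.0027 -0.0027  0.026 ]
-0.035 -0.0088 -0.0108 0.0064 87
-0.03 -0.0094 -0.0149 0.0149 633
-0.025 -0.0096 -0.015 0.015 846
-0.02 -0.0096 -0.0149 0.0149 918
-0.015 -0.0095 -0.015 0.015 915
-0.01 -0.0096 -0.015 0.015 951
-0.005 -0.0096 -0.015 0.015 963
-0.0 -0.0096 -0.015 0.0149 1060
0.005 -0.0095 -0.0149 0.015 1068
0.01 -0.0542 -0.015 0.015 5963
0.015 -0.0096 -0.0149 0.015 1267
0.02 -0.0094 -0.015 0.015 1250
0.025 -0.0035 -0.015 0.015 3020
0.03 0.0044 -0.0087 0.0054 825
0.035 0.005 -0.0083 0.0054 509
0.04 0.0046 -0.0106 0.0075 534
0.045 0.0046 -0.0107 0.0079 802
0.05 0.005 -0.0081 0.0054 561
0.055 0.0051 -0.008 0.0056 583
0.06 0.0058 -0.0082 0.0055 556
[[1.61, -0.96, -0.015], [-0.002, -0.001, -0.359]]
```

View pics/w3.png

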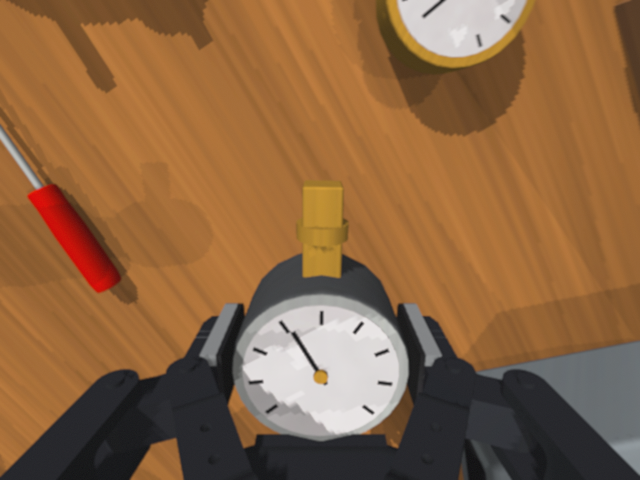

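servo_tool(
  commands=[
    [[0.95, -0.57, -0.02], [0, 0, -0.2]],
    [[0.95, -0.57, -0.02], [0, 0, -0.2]],
    [[0.95, -0.57, -0.02], [0, 0, -0.2]],
    [[0.95, -0.57, -0.02], [0, 0, -0.2]],
    [[0.95, -0.57, -0.02], [0, 0, -0.2]],
    [[0.95, -0.57, -0.02], [0, 0, -0.2]],
    [[0.95, -0.57, -0.02], [0, 0, -0.2]],
    [[0.95, -0.57, -0.02], [0, 0, -0.2]],
  ],
  squeeze=60,
)

```text
clock: 14.05
tcp_pos: [0.5492, -0.087, 0.2007]
orientation: [-2.44, -1.976, 0.004]
contact_force: [-0.3, -1.2, -3.8]
grip_width: 0.0625
gripper_force: 70.0
```

```bash
python3 - <<'E'
from h import *
print(tool()[:3,3]); rows([(W(.070,.2),Ry(2.2))])
E
```

```text
[ 0.54915227 -0.08698981  0.20069965]
[[0.757, -0.169, 0.003], [-0.002, 0.0, -0.158]]
```

servo_tool(
  commands=[
    [[0.757, -0.169, 0], [0, 0, -0.158]],
    [[0.757, -0.169, 0], [0, 0, -0.158]],
    [[0.757, -0.169, 0], [0, 0, -0.158]],
    [[0.757, -0.169, 0], [0, 0, -0.158]],
    [[0.757, -0.169, 0], [0, 0, -0.158]],
    [[0.757, -0.169, 0], [0, 0, -0.158]],
    [[0.757, -0.169, 0], [0, 0, -0.158]],
  ],
)

```text
clock: 14.75
tcp_pos: [0.5487, 0.1035, 0.2016]
orientation: [-2.184, -2.258, 0.004]
contact_force: [0.7, -0.7, -3.8]
grip_width: 0.0625
gripper_force: 70.0
```

```bash
python3 - <<'E'
from h import *
np.set_printoptions(precision=4,suppress=True)
T=tool(); print(T[:3,3],r.get_obs()['grip_width'])
im,D=r.grab_frame('wrist'); save('w4.png',im)
for n,z in [('gauge',T[2,3]-.032),('gauge_stem',T[2,3]-.012),('cradle_stem',.091),('shield_hinge',.06)]:
    for d in r.mark_of('wrist',n)[:2]:
        p=at_z('wrist',d['uv'],z); print(n,d['uv'],round(d['confidence'],2),'tool',T[:3,:3].T@(p-T[:3,3]))
P,u,v=cloud('wrist',D); q=(P-T[:3,3])@T[:3,:3]
for lo,hi,tag in [(-.02,.02,'dial'),(.04,.06,'stem')]:
    k=(abs(q[:,1])<(.015 if tag=='dial' else .005))&(q[:,0]>lo)&(q[:,0]<hi)&(q[:,2]<.04)&(q[:,2]>-.03); print(tag,np.median(q[k,2]))
# posts seen by the wrist: heights and places
k=(P[:,2]>.113)&(P[:,2]<.127); d=P[k,:2]-HUB; rr=np.linalg.norm(d,axis=1); kk=(rr>.1)&(rr<.13); a=np.degrees(np.arctan2(d[:,1],d[:,0]))
for lo in (0,90):
    m=kk&(a>lo)&(a<lo+90); print('post',m.sum(), (P[k][m].min(0)+P[k][m].max(0))/2 if m.sum() else '', 'expect',post(47.2+lo,.121))
rows([(W(.070,.2),Ry(2.2))])
E
```

```text
[0.5487 0.1035 0.2016] 0.062457865474049995
gauge [319.3, 314.6] 0.98 tool [-0.0081  0.0008  0.032 ]
gauge_stem [319.0, 197.7] 0.86 tool [0.0534 0.0008 0.0119]
cradle_stem [320.6, 150.3] 0.73 tool [0.0617 0.0015 0.1104]
cradle_stem [317.7, 49.8] 0.19 tool [ 0.1174 -0.0002  0.1104]
shield_hinge [316.8, 49.2] 0.82 tool [ 0.1226 -0.0009  0.1414]
dial -0.015968882071414562
stem -0.0017503316430898203
post 804 [0.6359 0.0845 0.1193] expect [0.6281 0.1214 0.121 ]
post 787 [0.4678 0.1167 0.1189] expect [0.4656 0.1151 0.121 ]
[[0.008, -0.006, 0.01], [0.0, 0.0, -0.002]]
```

View pics/w4.png

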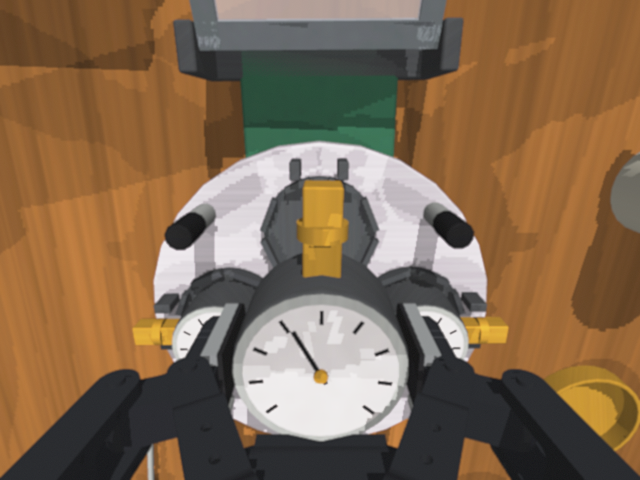

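The stem lines up with the gap between the two guides, at (295–343,165). I lower to just above the cradle and measure both relative to each other.

servo_tool(
  commands=[
    [[0.012, -0.006, 0.1], [0, 0, -0.002]],
    [[0.012, -0.006, 0.2], [0, 0, -0.002]],
    [[0.012, -0.006, 0.286], [0, 0, -0.002]],
    [[0.012, -0.006, 0.286], [0, 0, -0.002]],
    [[0.012, -0.006, 0.286], [0, 0, -0.002]],
  ],
)

```text
clock: 15.5
tcp_pos: [0.5472, 0.1089, 0.1314]
orientation: [-2.177, -2.265, 0.0]
contact_force: [0.2, 0.9, -3.0]
grip_width: 0.0625
gripper_force: 69.9
```

```bash
python3 - <<'E'
from h import *
np.set_printoptions(precision=4,suppress=True)
im,D=r.grab_frame('wrist'); save('w5.png',im)
T=tool(); print(T[:3,3],(T[:2,3]-HUB)@S,(T[:2,3]-HUB)@TT,r.get_obs()['grip_width'],r.get_obs()['contact_force'])
P,u,v=cloud('wrist',D); q=(P-T[:3,3])@T[:3,:3]
k=(abs(q[:,1])<.012)&(abs(q[:,0])<.02)&(abs(q[:,2])<.04);print('dial',np.median(q[k,2]))
k=(abs(q[:,1])<.005)&(q[:,0]<.07)&(q[:,0]>.036)&(q[:,2]<.02);print('stem top',np.median(q[k,2]),'end',q[k,0].max())
k=(abs(q[:,1])<.02)&(q[:,2]<-.004)&(q[:,2]>-.03);print('dial x',np.percentile(q[k,0],[.2,99.8]))
hsv=cv2.cvtColor(im,cv2.COLOR_RGB2HSV)[v,u]
b=(hsv[:,0]>15)&(hsv[:,0]<30)&(hsv[:,1]>140)&(abs(q[:,1])<.02)&(q[:,0]>.02)&(q[:,0]<.09);print('brass',b.sum(),np.percentile(q[b],[1,99],axis=0))
# guides: z 0.091
k=(P[:,2]>.083)&(P[:,2]<.098)&(abs(q[:,1])<.04)&(abs(q[:,1])>.009)&(q[:,0]>.03)&(q[:,0]<.065)&~b
for s in (-1,1):
    m=k&(q[:,1]*s>0); print('guide',m.sum(),np.percentile(q[m],[2,98],axis=0) if m.sum() else '')
E
```

```text
[0.5479 0.1092 0.1321] 0.07222995262000016 0.0006586014468229668 0.06259075185728097 [ 0.5406  0.1342 -3.2996]
dial -0.015080075176404115
stem top -0.000644302332655323 end 0.05963952752558919
dial x [-0.0342  0.0275]
brass 3912 [[ 0.0271 -0.0067 -0.0036]
 [ 0.0594  0.0102  0.0092]]
guide 421 [[ 0.0363 -0.0175  0.0424]
 [ 0.048  -0.0106  0.0473]]
guide 416 [[0.0362 0.0134 0.0426]
 [0.048  0.0201 0.0485]]
```

View pics/w5.png

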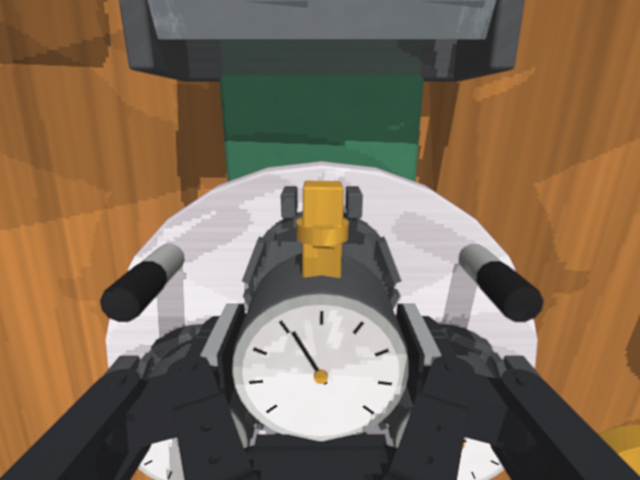

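Gauge and cradle agree to within about 1 mm: both centres are near tool x -4 mm, and both y values are about +1.5 mm. I lower slowly.

servo_tool(
  commands=[
    [[0, 0, 0.04], [0, 0, 0]],
    [[0, 0, 0.08], [0, 0, 0]],
    [[0, 0, 0.1], [0, 0, 0]],
    [[0, 0, 0.12], [0, 0, 0]],
    [[0, 0, 0.125], [0, 0, 0]],
    [[0, 0, 0.125], [0, 0, 0]],
    [[0, 0, 0.125], [0, 0, 0]],
  ],
)

```text
clock: 16.25
tcp_pos: [0.5472, 0.1093, 0.1]
orientation: [2.176, 2.265, 0.001]
contact_force: [0.3, 0.3, -3.8]
grip_width: 0.0626
gripper_force: 69.9
```

servo_tool(
  commands=[
    [[0, 0, 0.004], [0, 0, 0]],
    [[0, 0, 0.008], [0, 0, 0]],
    [[0, 0, 0.008], [0, 0, 0]],
  ],
)

```text
clock: 16.55
tcp_pos: [0.5472, 0.1092, 0.098]
orientation: [2.177, 2.265, 0.001]
contact_force: [0.4, 0.1, -2.3]
grip_width: 0.0625
gripper_force: 70.4
```

servo_tool(
  commands=[
    [[0, 0, 0.003], [0, 0, 0]],
    [[0, 0, 0.006], [0, 0, 0]],
    [[0, 0, 0.006], [0, 0, 0]],
  ],
)

```text
clock: 16.85
tcp_pos: [0.5473, 0.1093, 0.0979]
orientation: [2.177, 2.264, 0.001]
contact_force: [-5.1, -2.1, 12.2]
grip_width: 0.0625
gripper_force: 72.1
```

servo_tool(
  commands=[
    [[0, 0, -0.004], [0, 0, 0]],
    [[0, 0, -0.004], [0, 0, 0]],
  ],
  squeeze=20,
)

```text
clock: 17.05
tcp_pos: [0.5473, 0.1093, 0.098]
orientation: [2.176, 2.265, 0.001]
contact_force: [-3.5, -0.7, 6.5]
grip_width: 0.0625
gripper_force: 70.7
```

servo_tool(
  commands=[
    [[0, 0, 0], [0, 0, 0]],
    [[0, 0, 0], [0, 0, 0]],
    [[0, 0, 0], [0, 0, 0]],
    [[0, 0, 0], [0, 0, 0]],
  ],
  claw=0.1,
)

```text
clock: 17.45
tcp_pos: [0.5471, 0.1093, 0.0972]
orientation: [-2.177, -2.265, -0.0]
contact_force: [0.4, -0.4, -0.4]
grip_width: 0.0771
gripper_force: 0.0
```

servo_tool(
  commands=[
    [[0, 0, -0.08], [0, 0, 0]],
    [[0, 0, -0.2], [0, 0, 0]],
    [[0, 0, -0.4], [0, 0, 0]],
    [[0, 0, -0.6], [0, 0, 0]],
    [[0, 0, -0.6], [0, 0, 0]],
    [[0, 0, -0.6], [0, 0, 0]],
  ],
)

```text
clock: 18.05
tcp_pos: [0.5477, 0.1094, 0.2486]
orientation: [2.176, 2.264, 0.004]
contact_force: [-0.6, 0.2, -1.3]
grip_width: 0.0771
gripper_force: 0.0
```

```bash
python3 - <<'E'
from h import *
np.set_printoptions(precision=4,suppress=True)
im,D=r.grab_frame('wrist'); save('w6.png',im)
T=tool(); P,u,v=cloud('wrist',D); q=np.stack([(P[:,:2]-HUB)@S,(P[:,:2]-HUB)@TT,P[:,2]],1)
k=(abs(q[:,0]-.068)<.045)&(abs(q[:,1])<.045)&(abs(q[:,2]-.111)<.008); print('case',k.sum(),cv2.minEnclosingCircle(q[k,:2].astype(np.float32)),np.median(q[k,2]),np.percentile(q[k,2],[5,95]))
for n,z in [('gauge_stem',.091),('cradle_stem',.091)]:
    for d in r.mark_of('wrist',n)[:3]:
        p=at_z('wrist',d['uv'],z); print(n,round(d['confidence'],2),(p[:2]-HUB)@S,(p[:2]-HUB)@TT)
postaz(); print(T[:3,3],r.get_obs()['grip_width'])
E
```

```text
case 5569 ((0.06730742007493973, -9.268615394830704e-05), 0.03206317126750946) 0.11132147589805047 [0.1096 0.1125]
gauge_stem 0.62 0.1246347385955861 -0.002275914139863166
cradle_stem 0.61 0.12874319825074043 -0.000626215554616383
posts (array([-140., -130.,  -50.,  -40.]), array([11, 50, 15, 42])) mod90 46.95859916603177
[0.5467 0.109  0.2469] 0.07654911544441576
```

View pics/w6.png

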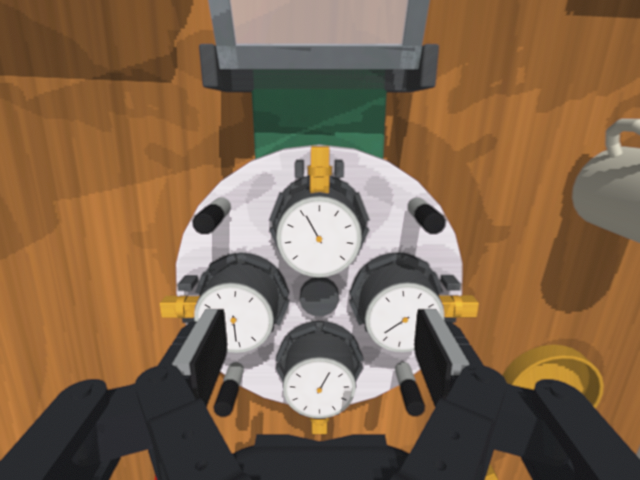

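The gauge is seated: its case centre is at s=0.067, its top is at 111 mm and flat, and its stem is between the guides. Next I fold the shield up.

```bash
python3 - <<'E'
from h import *
rows([(W(.338,.24),Ry(92.2))])
T=np.eye(4);T[:3,:3]=Ry(92.2);T[:3,3]=W(.338,.24); L=[(W(.338,.116),Ry(92.2))]
for th in [1.2,1.05,.9,.75,.6,.45,.3,.15,.08]: L.append((W(.188+.12*np.sin(th)+.0205,.067+.12*np.cos(th)),Ry(92.2)))
rows(L,T)
E
```

```text
[[1.064, 0.006, 0.021], [-0.002, -0.001, -0.999]]
[[0.0, 0.0, 0.496], [0.0, 0.0, 0.0]]
[[0.0, -0.071, 0.518], [0.0, 0.0, 0.0]]
[[0.0, -0.102, 0.453], [0.0, 0.0, 0.0]]
[[0.0, -0.142, 0.394], [0.0, 0.0, 0.0]]
[[0.0, -0.191, 0.341], [0.0, 0.0, 0.0]]
[[0.0, -0.247, 0.296], [0.0, 0.0, 0.0]]
[[0.0, -0.309, 0.26], [0.0, 0.0, 0.0]]
[[0.0, -0.376, 0.233], [0.0, 0.0, 0.0]]
[[0.0, -0.446, 0.217], [0.0, 0.0, 0.0]]
[[0.0, -0.48, 0.214], [0.0, 0.0, 0.0]]
```

servo_tool(
  commands=[
    [[1.0, 0.006, 0], [0, 0, -1.0]],
    [[1.0, 0.006, 0], [0, 0, -1.0]],
    [[1.0, 0.006, 0], [0, 0, -1.0]],
    [[1.0, 0.006, 0], [0, 0, -1.0]],
    [[1.0, 0.006, 0], [0, 0, -1.0]],
    [[1.0, 0.006, 0], [0, 0, -1.0]],
    [[1.0, 0.006, 0], [0, 0, -1.0]],
    [[1.0, 0.006, 0], [0, 0, -1.0]],
    [[1.0, 0.006, 0], [0, 0, -1.0]],
    [[1.0, 0.006, 0], [0, 0, -1.0]],
    [[1.0, 0.006, 0], [0, 0, -1.0]],
    [[1.0, 0.006, 0], [0, 0, -1.0]],
    [[1.0, 0.006, 0], [0, 0, -1.0]],
  ],
  claw=1,
)

```text
clock: 19.55
tcp_pos: [0.5383, 0.3588, 0.2461]
orientation: [0.059, -3.139, 0.001]
contact_force: [-0.3, -0.1, 0.2]
grip_width: -0.0002
gripper_force: 0.0
```

```bash
python3 - <<'E'
from h import *
print(tool()[:3,3],r.get_obs()['joints']);rows([(W(.338,.24),Ry(92.2)),(W(.338,.116),Ry(92.2))])
E
```

```text
[0.538288   0.35878653 0.24614136] [-0.21936083  0.51667335 -0.65769902  1.59475186  0.33672744  1.1480924
  0.65474527]
[[0.003, 0.064, 0.025], [0.0, -0.001, 0.0]]
[[0.002, 0.064, 0.521], [0.0, -0.001, 0.0]]
```

servo_tool(
  commands=[
    [[0.002, 0.064, 0], [0, 0, 0]],
    [[0.002, 0.064, 0.2], [0, 0, 0]],
    [[0.002, 0.064, 0.4], [0, 0, 0]],
    [[0.002, 0.064, 0.521], [0, 0, 0]],
    [[0.002, 0.064, 0.521], [0, 0, 0]],
    [[0.002, -0.007, 0.521], [0, 0, 0]],
    [[0.002, -0.038, 0.478], [0, 0, 0]],
    [[0.002, -0.078, 0.419], [0, 0, 0]],
    [[0.002, -0.127, 0.366], [0, 0, 0]],
    [[0.002, -0.183, 0.321], [0, 0, 0]],
    [[0.002, -0.245, 0.285], [0, 0, 0]],
    [[0.002, -0.312, 0.258], [0, 0, 0]],
    [[0.002, -0.382, 0.242], [0, 0, 0]],
    [[0.002, -0.416, 0.239], [0, 0, 0]],
    [[0.002, -0.416, 0.239], [0, 0, 0]],
    [[0.002, -0.416, 0.239], [0, 0, 0]],
  ],
)

```text
clock: 21.15
tcp_pos: [0.5422, 0.2553, 0.1879]
orientation: [-0.062, 3.141, 0.001]
contact_force: [-1.7, 0.8, -0.7]
grip_width: -0.0002
gripper_force: 0.0
```

```bash
cat >> h.py <<'E'
def rail():
    for c in ['top','scene']:
        im,D=r.grab_frame(c); P,u,v=cloud(c,D); s=(P[:,:2]-HUB)@S; t=(P[:,:2]-HUB)@TT
        for a,b in [(-.074,-.045),(.045,.074)]:
            k=(t>a)&(t<b)&(s>.15)&(s<.32)&(P[:,2]>.1)&(P[:,2]<.2)
            if k.sum()>10:
                z=P[k,2]; zt=np.percentile(z,97); m=z>zt-.008; print(c,'rail top z',zt.round(4),'s',np.percentile(s[k][m],[5,50,95]).round(4),m.sum(),'slope fit',np.polyfit(z,s[k],1)[0].round(3))
    return im
E
python3 - <<'E'
from h import *
T=tool();print(T[:3,3],(T[:2,3]-HUB)@S); im=rail(); save('s2.png',im[150:400,200:560]); rows([(W(.225,.27),Ry(92.2)),(W(.188,.27),Ry(92.2)),(W(.188,.188),Ry(92.2))])
E
```

```text
[0.54217681 0.25530018 0.18786567] 0.21843958738399807
top rail top z 0.1215 s [0.2885 0.2937 0.3   ] 65 slope fit 0.876
scene rail top z 0.1208 s [0.2866 0.2969 0.3007] 70 slope fit 1.758
scene rail top z 0.1207 s [0.2876 0.297  0.3011] 102 slope fit 1.764
[[0.001, 0.023, -0.33], [0.0, 0.0, 0.002]]
[[0.001, -0.125, -0.33], [0.0, 0.0, 0.002]]
[[0.001, -0.125, -0.002], [0.0, 0.0, 0.002]]
```

View pics/s2.png

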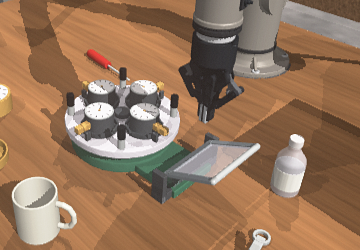

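The fingers slid over the rail, and the shield is still down at about 1.09 rad. I redo it with the fingers hooked deeper behind the rail, and slower.

servo_tool(
  commands=[
    [[0, 0.2, 0], [0, 0, 0]],
    [[0, 0.4, 0], [0, 0, 0]],
    [[0, 0.478, 0], [0, 0, 0]],
    [[0, 0.478, 0.1], [0, 0, 0]],
    [[0, 0.478, 0.3], [0, 0, 0]],
    [[0, 0.478, 0.378], [0, 0, 0]],
    [[0, 0.478, 0.378], [0, 0, 0]],
    [[0, 0.44, 0.378], [0, 0, 0]],
    [[0, 0.408, 0.378], [0, 0, 0]],
    [[0, 0.388, 0.36], [0, 0, 0]],
    [[0, 0.364, 0.32], [0, 0, 0]],
    [[0, 0.336, 0.28], [0, 0, 0]],
    [[0, 0.31, 0.25], [0, 0, 0]],
    [[0, 0.288, 0.22], [0, 0, 0]],
    [[0, 0.26, 0.19], [0, 0, 0]],
    [[0, 0.232, 0.17], [0, 0, 0]],
    [[0, 0.2, 0.15], [0, 0, 0]],
    [[0, 0.169, 0.13], [0, 0, 0]],
    [[0, 0.169, 0.13], [0, 0, 0]],
  ],
)

```text
clock: 23.15
tcp_pos: [0.5415, 0.2968, 0.1569]
orientation: [-0.061, 3.139, 0.001]
contact_force: [0.1, 2.2, 1.6]
grip_width: 0.0002
gripper_force: 1.2
```

```bash
python3 - <<'E'
from h import *
T=tool();print(T[:3,3],(T[:2,3]-HUB)@S); im=rail()
for th in [.45,.3,.2,.1,.06]: rows([(W(.188+.12*np.sin(th)+.0205,.05+.12*np.cos(th)),Ry(92.2))])
E
```

```text
[0.54146458 0.29675105 0.15688307] 0.25988724883007713
top rail top z 0.1745 s [0.2332 0.2368 0.2422] 56 slope fit 0.455
scene rail top z 0.1755 s [0.2361 0.2421 0.2452] 89 slope fit 0.443
[[0.004, 0.003, -0.01], [0.0, 0.001, 0.0]]
[[0.004, -0.064, -0.036], [0.0, 0.001, 0.0]]
[[0.004, -0.11, -0.048], [0.0, 0.001, 0.0]]
[[0.004, -0.158, -0.055], [0.0, 0.001, 0.0]]
[[0.004, -0.177, -0.057], [0.0, 0.001, 0.0]]
```

Now the shield follows, at θ≈0.44. I continue to about 0.06 and then back off.

servo_tool(
  commands=[
    [[0.002, -0.035, -0.02], [0, 0, 0]],
    [[0.002, -0.064, -0.03], [0, 0, 0]],
    [[0.002, -0.09, -0.04], [0, 0, 0]],
    [[0.002, -0.11, -0.045], [0, 0, 0]],
    [[0.002, -0.135, -0.05], [0, 0, 0]],
    [[0.002, -0.158, -0.053], [0, 0, 0]],
    [[0.002, -0.177, -0.055], [0, 0, 0]],
    [[0.002, -0.177, -0.055], [0, 0, 0]],
    [[0.002, -0.177, -0.055], [0, 0, 0]],
    [[0.002, -0.13, -0.055], [0, 0, 0]],
    [[0.002, -0.1, -0.2], [0, 0, 0]],
    [[0.002, -0.1, -0.38], [0, 0, 0]],
    [[0.002, -0.1, -0.38], [0, 0, 0]],
  ],
)

```text
clock: 24.55
tcp_pos: [0.5432, 0.2761, 0.2562]
orientation: [-0.065, 3.132, 0.008]
contact_force: [1.0, -0.0, 0.3]
grip_width: 0.0001
gripper_force: 0.0
```

```bash
python3 - <<'E'
from h import *
T=tool();print(T[:3,3],(T[:2,3]-HUB)@S); im=rail(); rows([(W(.188,.25),Ry(92.2)),(W(.188,.186),Ry(92.2))])
E
```

```text
[0.54317047 0.27611808 0.25616145] 0.23920400103824374
top rail top z 0.1874 s [0.1877 0.1927 0.1983] 90 slope fit 0.065
scene rail top z 0.1856 s [0.1913 0.1986 0.2002] 30 slope fit 0.067
scene rail top z 0.1867 s [0.1917 0.1973 0.2   ] 84 slope fit 0.064
[[0.002, -0.195, 0.004], [0.0, 0.001, 0.001]]
[[0.003, -0.195, 0.26], [0.0, 0.001, 0.001]]
```

servo_tool(
  commands=[
    [[0.002, -0.1, 0], [0, 0, 0]],
    [[0.002, -0.195, 0], [0, 0, 0]],
    [[0.002, -0.195, 0], [0, 0, 0]],
    [[0.002, -0.195, 0], [0, 0, 0]],
    [[0.002, -0.195, 0.1], [0, 0, 0]],
    [[0.002, -0.195, 0.2], [0, 0, 0]],
    [[0.002, -0.195, 0.26], [0, 0, 0]],
    [[0.002, -0.195, 0.26], [0, 0, 0]],
    [[0.002, -0.195, 0.26], [0, 0, 0]],
  ],
  claw=0.4,
)

```text
clock: 25.55
tcp_pos: [0.5424, 0.2245, 0.1852]
orientation: [0.064, -3.141, -0.001]
contact_force: [0.4, 0.1, -0.0]
grip_width: 0.051
gripper_force: 0.0
```

servo_tool(
  commands=[
    [[0, 0, 0], [0, 0, 0]],
    [[0, 0, 0], [0, 0, 0]],
    [[0, 0, 0], [0, 0, 0]],
    [[0, 0, 0], [0, 0, 0]],
    [[0, 0, 0], [0, 0, 0]],
  ],
  claw=1,
  squeeze=20,
)

```text
clock: 26.05
tcp_pos: [0.5431, 0.2248, 0.1864]
orientation: [-0.063, 3.139, 0.003]
contact_force: [0.2, 2.3, 5.6]
grip_width: 0.0116
gripper_force: 21.1
```

```bash
python3 - <<'E'
from h import *
T=tool();print(T[:3,3],(T[:2,3]-HUB)@S,r.get_obs()['grip_width'])
E
```

```text
[0.54309695 0.22476624 0.18638133] 0.1878928378350805 0.011633240268500449
```

The rail is held at s=0.1879, which is upright. I open and rise straight up.

servo_tool(
  commands=[
    [[0, 0, 0], [0, 0, 0]],
    [[0, 0, 0], [0, 0, 0]],
    [[0, 0, 0], [0, 0, 0]],
    [[0, 0, 0], [0, 0, 0]],
    [[0, 0, -0.1], [0, 0, 0]],
    [[0, 0, -0.3], [0, 0, 0]],
    [[0, 0, -0.5], [0, 0, 0]],
    [[0, 0, -0.5], [0, 0, 0]],
    [[-0.0, -0.4, -0.5], [0, 0, 0]],
    [[0, -0.8, -0.5], [0, 0, 0]],
    [[0, -0.8, -0.5], [0, 0, 0]],
    [[0, -0.8, -0.5], [0, 0, 0]],
    [[0, -0.8, -0.5], [0, 0, 0]],
  ],
  claw=0.4,
)

```text
clock: 27.35
tcp_pos: [0.5506, 0.0143, 0.3089]
orientation: [0.043, -3.14, 0.007]
contact_force: [-0.9, 0.3, 0.0]
grip_width: 0.0512
gripper_force: 0.0
```

```bash
python3 - <<'E'
from h import *
im=rail(); save('s3.png',im[120:420,160:560]); postaz(); 
im,D=r.grab_frame('wrist'); P,u,v=cloud('wrist',D); q=np.stack([(P[:,:2]-HUB)@S,(P[:,:2]-HUB)@TT,P[:,2]],1)
k=(abs(q[:,0]-.068)<.045)&(abs(q[:,1])<.045)&(abs(q[:,2]-.111)<.008); print('case',k.sum(),cv2.minEnclosingCircle(q[k,:2].astype(np.float32)) if k.sum() else '')
E
```

```text
top rail top z 0.1882 s [0.1817 0.1864 0.1913] 95 slope fit 0.018
top rail top z 0.1879 s [0.1818 0.1863 0.1908] 82 slope fit 0.011
scene rail top z 0.1865 s [0.1845 0.1907 0.1934] 58 slope fit 0.006
scene rail top z 0.1867 s [0.1846 0.1899 0.1934] 79 slope fit 0.005
posts (array([ 40.,  50., 130., 140.]), array([ 8, 47,  8, 51])) mod90 47.62149870917588
case 3972 ((0.05615825951099396, -0.009595952928066254), 0.04779057204723358)
```

View pics/s3.png

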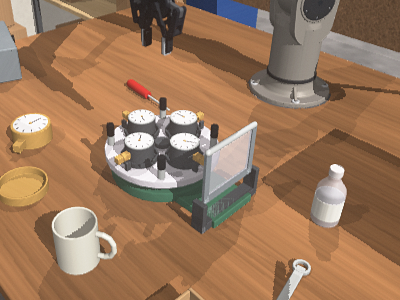

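The shield stands upright (slope ≈0.01), all four gauges are in place, and the arm is clear.

```bash
python3 -c "
from bench import r
print(r.hand_in())"
```

```text
the job is handed in; nothing more can be done
None
```

I handed the job in at about 28 s: the empty cradle is clicked in at the shield, the gauge lies in it dial up with its stem between the guides, and the shield is upright again. Two things could count against it: pressing the shield onto its stop peaked at about 50 N on the closed fingertips, and my first try at folding it up slid off the rail.

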